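# Fish a mixing spatula out of a can mixer through its hatch

## Robot

A 7-joint arm with a two-finger parallel gripper is mounted at the origin on the work surface. World frame = base frame: x ahead of the robot, y to its left, z up, the work surface at z = 0. Lengths are in m, angles in rad, forces in N, time in s.
With the tool pointing down it reaches from about 0.35 to 0.9 m from the base axis. Payload 8.1 kg.
Tool frame: the origin (TCP) lies between the finger pads; the fingertips stand 25 mm ahead of it and the grasp point (between the pads) lies 6 mm ahead of it (bot.nose_length is the distance from the TCP to the fingertips, in m); z points along the fingers, y is the direction in which the jaws open and shut (so a half turn about z gives the same grasp; the last joint's range is limited). The gripper opens to 85 mm and grips with 20 to 120 N. Pads are 22 mm wide; open, the fingers measure 114 mm over their backs; the gripper's body (76 mm by 85 mm) begins 54 mm behind the grasp point. The pads swing forward as they close: fully open they stand 13 mm farther back than shut.
Start: joints at [0.998, 0.434, 0.025, 1.573, -0.012, 1.134, -0.075], TCP at [0.283, -0.557, 0.225] pointing down, gripper open.
Joint ranges: [-2.62, 2.62], [-0.44, 2.09], [-1.27, 1.32], [0.08, 2.57], [-1.32, 4.46], [0.12, 2], [-2.74, 2.74]. Speed limits (rad/s): [2.22, 2.22, 3.01, 3.01, 3.14, 3.14, 3.14].

## Interface

Orientations are given as [roll, pitch, yaw] about the fixed x, y, z axes, in that order (R = Rz(yaw) Ry(pitch) Rx(roll)).
In Python, from station import bot, imaging, job gives the robot as it stands. The module is installed in compiled form; this text tells all that it offers.
- The arm moves only by the tool drive_tool, never from a script. Its arguments are lists of equal length, an entry for each row: "grip": the finger opening in m, from 0 to 0.0854; "linear": the shift along the tool's x, y, z in m, a list of three; "yaw": the turn about the tool's z in degrees. In form: {"grip": [grip, ...], "linear": [[x, y, z], ...], "yaw": [yaw, ...]}. A call has 1 to 12 rows; each row shifts and turns the commanded pose from where the row before left it, along the tool's axes as they then stand; what a row does not reach is not made up. A row lasts 1/10 s, in which the tool goes at most 50 mm and 8.59 degrees, less where a joint would pass 70% of its speed; a pose out of reach is approached as far as the arm can. A call with a gripper value outside its range is refused whole. The fingers move at their own pace and stop on an object; the grip force is fixed at half the most. Time passes only in rows, so rows that do not move let the fingers close. It gives the time, the measured TCP pose, the force and the opening at its end, in the units of the state.
- bot.get_state(): the state, without advancing time (a new reading comes with each control period).
- imaging.read_camera(name): name is "side" or "top"; returns the picture (400x640x3 uint8, red, green, blue); there is no depth.
- imaging.camera_model(name): a dict with "fx", "fy", "cx", "cy" (pixels), "dist" ([k1, k2, p1, p2, k3] as OpenCV has them; the pictures are not rectified), "T" (4x4, takes a point from camera to world coordinates). Camera axes: x right, y down, z forward; pixel columns grow to the right and rows downward; lengths in m; the calibration is good to about 2 mm. A picture is of the moment at which its call begins. camera_model takes no time and is no camera call.
- job.sign_off(): hands the job in, once; it reports no verdict.
The state is a dict: "time": time; "joints": joint angles; "qvel": joint speeds; "effort": joint torques, N m; "position": TCP position; "orientation": TCP orientation; "ft_force": force on the tool from outside, world axes, zero at the start; "wrist_torque": the same for the moment, N m; "grip_width": finger opening in m.
Only numpy, scipy, OpenCV 4.12 (cv2) and the standard library are available. Lean on these libraries where they do the work, as an engineer would, in place of code of your own. Each camera call takes 0.05 s, during which the arm holds its last target. There are 200 camera calls.

## Task

A mixing spatula has slipped through the open hatch in the top of the can mixer and lies on the sloping spill chute inside; it is much longer than the hatch. Switch the machine off at its red isolator before you move the spatula, then angle it out through the hatch, handle first, and finish still holding it in the gripper, motionless, with the whole spatula 5 cm or more clear above the machine's top panel. Leave the tin, the pot and the card box on the machine where they stand.

Things in the scene. Friction and masses are not known exactly. Their poses are not given: they have to be found in the camera images.
- machine: Grey floor-standing can mixer; flat top panel of 4 mm sheet, 520 by 720 mm. Origin: centre of the hatch, level with the panel's upper face; x away from the robot, y left, z up. The hatch is a rectangular hole, 150 mm along x, 140 mm along y, edged in black. Its cover (155 by 150 mm, 4 mm thick) is folded back flat on the panel on the +x side, from x = 90 to 246 mm.
- chute: Metal spill chute fixed inside the machine under the hatch, running on under the panel on both sides. Origin: on its flat floor, 62 mm straight below the hatch's centre; x runs down the slope (22 degrees, towards the machine's -y), y across it, z square to the floor. Floor from x = -110 to +290 mm along the slope; side walls 85 mm to either side. Friction holds the spatula where it lies.
- spatula: Mixing spatula, 290 mm long, about 0.15 kg: orange handle 120 long, 24 wide, 20 mm high; steel shank 11 wide and blade 118 by 40 by 3 mm, flush with the handle's underside. Origin: handle's centre; x to the blade tip (+230 mm), y across, z out of its upper face. Starts flat on the chute, blade downhill under the panel, handle seen in the hatch, its rear end up to 15 mm under the panel's edge.
- handle_end (a point): Middle of the spatula's rear (handle) end, 60 mm behind the handle's centre.
- blade_tip (a point): Middle of the blade's tip edge, 230 mm ahead of the handle's centre.
- isolator (a joint): Turn of the red isolator handle, rad: 0 = on (bar along its box's x axis), 1.571 = off (along y), a quarter turn anticlockwise seen from above. Over-centre detent: let go beyond about 0.95 it snaps to off by itself, let go before 0.6 it snaps back on. Takes about 0.25 N m.
- isolator_grip (a point): On the isolator handle's vertical axis, 22 mm above the yellow plate, about mid-height of the bar: a red bar 52 long, 14 wide, from 8 to 34 mm above the plate, on a round hub of radius 19 mm, 8 mm high. The point turns with the handle, its x axis along the bar.
- isolator_box: Grey box 100 by 100 by 40 mm with a yellow plate on top (plate face 43 mm above the panel) that carries the isolator, fixed on the machine's panel left or right of the hatch. Origin: centre of its underside; x away from the robot, z up.
- console: Dark keypad console, 100 by 130 by 30 mm, fixed on the panel on the other side of the hatch. Origin: centre of its underside.
- tin: Black tin with a paper label and a steel lid, diameter 72, height 80 mm, standing loose on the panel. Origin: centre of its underside.
- pot: White pot with a lid, diameter 68, height 60 mm, standing loose on the panel. Origin: centre of its underside.
- cards: Black shade-card box with coloured patches, 180 by 50 by 28 mm, lying loose near the panel's left edge. Origin: centre of its underside; x along it.

How it is judged:
By the outcome, as a careful person would: the job done as asked, in the order asked, and still so for the second after the job is handed in, while the arm keeps its last pose, push and grip.
It also fails if it takes over 56 s, if anything falls off the work surface, if the arm or the gripper's body presses on something with over 40 N, if the wrist force passes 120 N, or if a joint passes its speed limit or range.

## Working session

There is one attempt and no reset: what is moved stays moved. The work goes in short steps, Python scripts to look and compute and a tool call to move; the robot and the scene stay as the last step left them, time stands still between calls to the robot, and variables do not carry over. Pictures are saved under pics/ and viewed, about 8 in all and at most 12, crops included, and the job is handed in when it is done.

Besides the shell and the picture viewer there is one more tool, called after ">>>" as name([rows], argument=value, ...), one row to a line, values as JSON. drive_tool: Moves the arm, as the interface text tells. Its arguments: {"type":"object","properties":{"grip":{"type":"array"},"linear":{"type":"array"},"yaw":{"type":"array"}},"required":["grip","linear","yaw"]}

```bash
mkdir -p pics; cat > h.py <<'E'
import numpy as np, cv2
from station import bot, imaging, job
def snap(name,fn,crop=None,scale=1):
    im=imaging.read_camera(name); cv2.imwrite('pics/'+fn+'_full.png',im[:,:,::-1])
    if crop: x0,y0,x1,y1=crop; im=im[y0:y1,x0:x1]
    im=cv2.resize(im,None,fx=scale,fy=scale,interpolation=cv2.INTER_CUBIC)
    cv2.imwrite('pics/'+fn+'.png',im[:,:,::-1])
def ray(name,px):
    m=imaging.camera_model(name);K=np.array([[m['fx'],0,m['cx']],[0,m['fy'],m['cy']],[0,0,1.]])
    u=cv2.undistortPoints(np.array([[px]],float),K,np.array(m['dist'],float))[0,0]
    T=np.array(m['T']);return T[:3,3],T[:3,:3]@np.array([u[0],u[1],1])
def onz(name,px,z):
    o,d=ray(name,px);return o+d*(z-o[2])/d[2]
def tri(p1,p2,n1='side',n2='top'):
    o1,d1=ray(n1,p1);o2,d2=ray(n2,p2)
    s=np.linalg.lstsq(np.c_[d1,-d2],o2-o1,rcond=None)[0]
    a=o1+s[0]*d1;b=o2+s[1]*d2;return (a+b)/2,np.linalg.norm(a-b)
def proj(name,P):
    m=imaging.camera_model(name);K=np.array([[m['fx'],0,m['cx']],[0,m['fy'],m['cy']],[0,0,1.]])
    Ti=np.linalg.inv(np.array(m['T']))
    return cv2.projectPoints(np.array(P,float).reshape(-1,1,3),cv2.Rodrigues(Ti[:3,:3])[0],Ti[:3,3],K,np.array(m['dist'],float))[0][:,0]
E
python3 - <<'E'
from h import *
np.set_printoptions(precision=4,suppress=True)
for n in('side','top'):
    snap(n,n+'1'); m=imaging.camera_model(n); print(n,m['fx'],m['cx'],m['cy'],np.array(m['T']))
print(bot.get_state(),bot.nose_length)
a=cv2.imread('pics/side1.png');b=cv2.imread('pics/top1.png')
cv2.imwrite('pics/both.png',np.vstack([a,b])[:, :] if 0 else np.vstack([cv2.resize(a,(480,300)),cv2.resize(b,(480,300))]))
E
```

```text
side 471.1360313145322 318.65292487293374 199.218028056493 [[-0.7378 -0.4697  0.4849  0.1196]
 [-0.6749  0.4992 -0.5434  0.6064]
 [ 0.0132 -0.7282 -0.6853  0.735 ]
 [ 0.      0.      0.      1.    ]]
top 380.68911334822957 318.96432958373913 198.34612283198487 [[-0.0014 -0.9849  0.1728  0.4419]
 [-0.9998 -0.0021 -0.02    0.0708]
 [ 0.0201 -0.1728 -0.9847  0.984 ]
 [ 0.      0.      0.      1.    ]]
{'time': 0.1, 'joints': array([ 0.9984,  0.4351,  0.025 ,  1.574 , -0.0116,  1.134 , -0.0751]), 'qvel': array([ 0.0008, -0.0022, -0.0014, -0.0028,  0.0017,  0.0008,  0.0005]), 'effort': array([  0.0026, -67.1756,   1.0278, -31.6906,   0.0157,   0.0072,
        -0.0001]), 'position': array([ 0.2827, -0.5569,  0.2239]), 'orientation': array([-3.1402,  0.0001,  0.4696]), 'ft_force': array([-0.7378, -0.5615, -0.6055]), 'wrist_torque': array([0.0392, 0.0015, 0.0242]), 'grip_width': 0.08489722016956527} 0.025
```

View pics/side1.png

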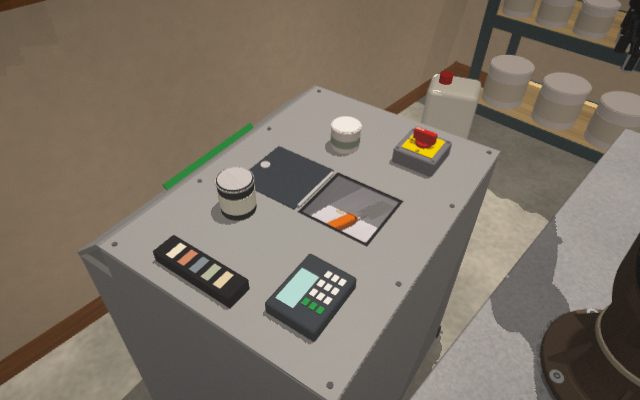

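View pics/top1.png

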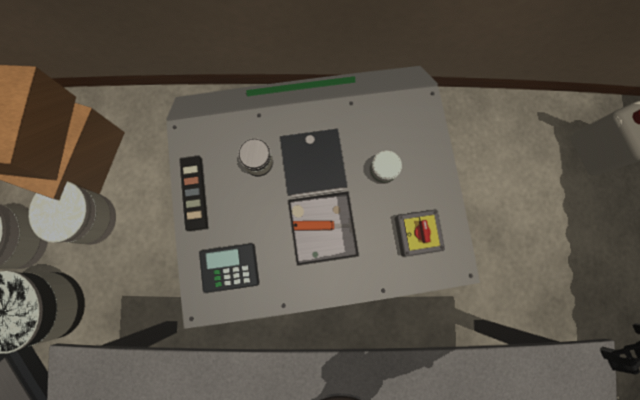

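The side picture shows the hatch at about (350,208), the isolator at (425,145), the tin at (236,192), the pot at (346,133) and the cards at (200,270). In the top picture the hatch is at (323,228), the isolator at (420,232) and the orange handle at about (312,225). Next I'll enlarge both.

```bash
python3 - <<'E'
import cv2,numpy as np
a=cv2.imread('pics/side1_full.png')[115:255,290:460]
b=cv2.imread('pics/top1_full.png')[180:275,280:455]
cv2.imwrite('pics/sc.png',cv2.resize(a,None,fx=4,fy=4,interpolation=cv2.INTER_CUBIC))
cv2.imwrite('pics/tc.png',cv2.resize(b,None,fx=4,fy=4,interpolation=cv2.INTER_CUBIC))
E
```

```text
(no output)
```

View pics/sc.png

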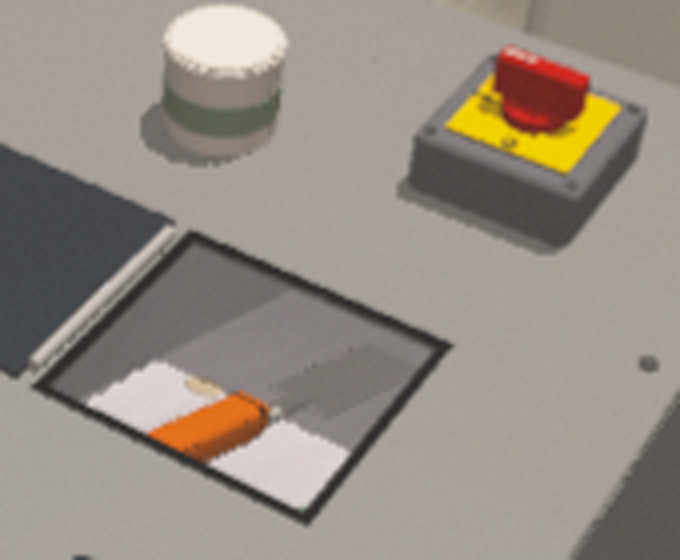

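View pics/tc.png

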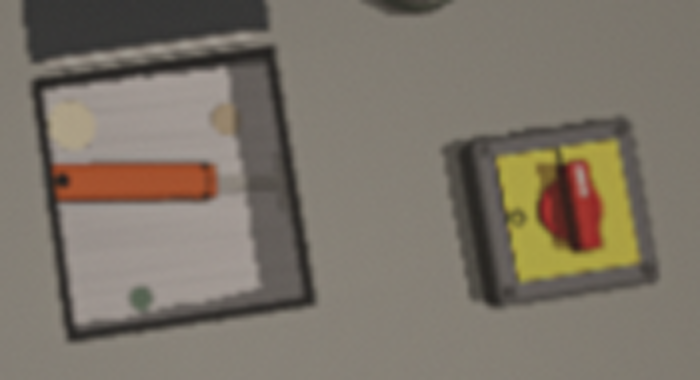

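The side crop shows hatch corners at (38,385), (192,235), (450,345) and (308,522), the handle's front end at about (255,402) and the isolator bar's top centre at about (543,66). In the top crop the hatch corners are (37,85), (272,50), (312,300) and (72,337). The handle runs from x=53 to 215 at y≈182, and the bar top is at about (584,205).

```bash
python3 - <<'E'
from h import *
np.set_printoptions(precision=4,suppress=True)
S=lambda x,y:(290+x/4-.4,115+y/4-.4); T=lambda x,y:(280+x/4-.4,180+y/4-.4)
pts={'TL(+x+y)':(S(38,385),T(37,85)),'TR(+x-y)':(S(192,235),T(272,50)),'BR(-x-y)':(S(450,345),T(312,300)),'BL':(S(308,522),T(72,337)),
'bar top c':(S(543,66),T(584,205)),'bar far end':(S(503,47),T(576,162)),'bar near':(S(587,82),T(592,248)),
'hfront top L':(S(240,392),T(212,164)),'hfront top R':(S(266,408),T(216,200)), 'platecornerFL':(S(492,72),T(497,157)),'plate BR':(S(575,172),T(520,283))}
R={}
for k,(a,b) in pts.items():
    p,e=tri(a,b);R[k]=p;print(k,p,round(e,4))
c=[R[k] for k in list(R)[:4]];z=np.mean(c,0);print('hatch',z)
d=(c[0]+c[1]-c[2]-c[3])/2;print('xaxis',d,np.degrees(np.arctan2(d[1],d[0])));d=(c[0]+c[3]-c[1]-c[2])/2;print('yaxis',d,np.degrees(np.arctan2(-d[0],d[1])))
E
```

```text
TL(+x+y) [0.5981 0.1267 0.0648] 0.0029
TR(+x-y) [ 0.6205 -0.0181  0.0622] 0.0023
BR(-x-y) [ 0.4657 -0.041   0.0634] 0.0012
BL [0.4446 0.1034 0.0613] 0.0001
bar top c [ 0.517  -0.1857  0.1396] 0.0016
bar far end [ 0.5409 -0.1813  0.143 ] 0.0013
bar near [ 0.4924 -0.1897  0.139 ] 0.0003
hfront top L [0.5549 0.016  0.0093] 0.0003
hfront top R [0.5339 0.0151 0.0102] 0.0058
platecornerFL [ 0.5335 -0.1388  0.1534] 0.0194
plate BR [ 0.4734 -0.1569  0.1066] 0.0019
hatch [0.5322 0.0428 0.0629]
xaxis [0.1541 0.023  0.0011] 8.506840839291378
yaxis [-0.0218  0.1446  0.0003] 8.568667712630932
```

>>> drive_tool([
  [0,0,0],
  [0,0,0],
  [0,0,0],
  [0,0,0],
], grip=[0.085,0.085,0.085,0.085], yaw=[6,6,6.4,0])

```text
time: 0.5
position: [0.2829, -0.557, 0.2242]
orientation: [-3.141, 0.0, 0.147]
ft_force: [0.1, -0.3, 0.2]
grip_width: 0.0853
```

```bash
cat >> h.py <<'E'
def delta(x,y,z,yaw):
    s=bot.get_state();R=cv2.Rodrigues(np.zeros(3))[0]
    from scipy.spatial.transform import Rotation as Ro
    R=Ro.from_euler('xyz',s['orientation']).as_matrix();d=R.T@(np.array([x,y,z])-s['position'])
    print('pos',s['position'].round(4),'rpy',np.degrees(s['orientation']).round(2),'tool delta',d.round(4),'yaw',round((np.degrees(s['orientation'][2])-yaw+180)%360-180,2),'F',s['ft_force'].round(1),'w',round(s['grip_width'],4),'t',s['time'])
E
python3 - <<'E'
from h import *
np.set_printoptions(precision=4,suppress=True)
delta(.517,-.186,.2,8.5)
H=np.array([.5322,.0428,.063]);a=np.radians(8.5);X=np.array([np.cos(a),np.sin(a),0]);Y=np.array([-np.sin(a),np.cos(a),0])
n=np.cos(np.radians(22))*np.array([0,0,1])-np.sin(np.radians(22))*Y
O=H-np.array([0,0,.062]);T=lambda x,y:(280+x/4-.4,180+y/4-.4);S=lambda x,y:(290+x/4-.4,115+y/4-.4)
def pl(r,h):
    o,d=r;return o+d*(n@(O+n*h-o))/(n@d)
P={}
for k,r in {'topfront':ray('top',T(215,182)),'toprear':ray('top',T(55,182.5)),'sidefront':ray('side',S(253,400))}.items():
    p=pl(r,.02);P[k]=p;print(k,p,'machine',X@(p-H),Y@(p-H))
u=P['topfront']-P['toprear'];print('vis len',np.linalg.norm(u),u/np.linalg.norm(u), 'front->centre',P['topfront']-.06*u/np.linalg.norm(u))
for k,px,z in(('tin',(255,151),.143),('pot',(387,162),.123),('console',(229,267),.093),('cards',(193,192),.09)):print(k,onz('top',px,z))
E
```

```text
pos [ 0.2829 -0.557   0.2242] rpy [-179.96    0.03    8.42] tool delta [ 0.2859 -0.3327  0.0243] yaw -0.08 F [ 0.1 -0.3  0.2] w 0.0853 t 0.5
topfront [0.5431 0.0142 0.0105] machine 0.00649937218850255 -0.029923624974621813
toprear [0.5384 0.1149 0.051 ] machine 0.01683323879527278 0.0703785385508941
sidefront [0.5443 0.0182 0.012 ] machine 0.008376517128516258 -0.026151140865690998
vis len 0.10867182011735732 [ 0.0424 -0.9269 -0.3729] front->centre [0.5405 0.0698 0.0329]
tin [0.6995 0.2004 0.143 ]
pot [ 0.6802 -0.107   0.123 ]
console [0.4367 0.2609 0.093 ]
cards [0.6136 0.3549 0.09  ]
```

>>> drive_tool([
  [0.026,-0.0302,0.002],
  [0.026,-0.0302,0.002],
  [0.026,-0.0302,0.002],
  [0.026,-0.0302,0.002],
  [0.026,-0.0302,0.002],
  [0.026,-0.0302,0.002],
  [0.026,-0.0302,0.002],
  [0.026,-0.0302,0.002],
  [0.026,-0.0302,0.002],
  [0.026,-0.0302,0.002],
  [0.026,-0.0302,0.004],
  [0,0,0],
], grip=[0.06,0.06,0.06,0.06,0.06,0.06,0.06,0.06,0.06,0.06,0.06,0.06], yaw=[0,0,0,0,0,0,0,0,0,0,0,0])

```text
time: 1.7
position: [0.5193, -0.1799, 0.2001]
orientation: [-3.139, -0.001, 0.161]
ft_force: [0.2, -0.4, 0.5]
grip_width: 0.0598
```

```bash
python3 - <<'E'
from h import *
delta(.517,-.186,.143,8.5)
a=imaging.read_camera('side')[70:230,330:500];b=imaging.read_camera('top')[170:290,350:477]
r=lambda i,f:cv2.resize(i,None,fx=f,fy=f,interpolation=cv2.INTER_CUBIC)
a=r(a,3);b=r(b,480/120*1.0)[:480,:280*2]
h=min(a.shape[0],b.shape[0]);cv2.imwrite('pics/iso.png',np.hstack([a[:h],b[:h,:290+0] if 0 else cv2.resize(b,(290,274*1)).repeat(1,0) if 0 else cv2.copyMakeBorder(cv2.resize(b,(290,274)),0,h-274,0,0,0)])[:,:,::-1])
E
```

```text
pos [ 0.5193 -0.1799  0.2001] rpy [-1.7983e+02 -7.0000e-02  9.2100e+00] tool delta [-0.0034  0.0058  0.057 ] yaw 0.71 F [ 0.2 -0.4  0.5] w 0.0598 t 1.7
```

View pics/iso.png

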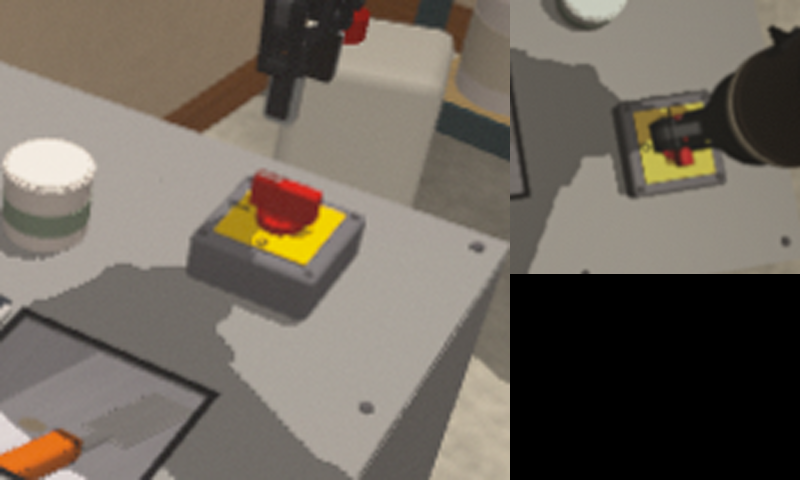

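The side crop shows the fingers at about (285,95), above the still-"on" bar at (287,200). The arm was still settling when the picture was taken. I'll descend now.

>>> drive_tool([
  [0,0,0],
  [0,0,0.02],
  [0,0,0.02],
  [0,0,0.017],
  [0,0,0],
  [0,0,0],
], grip=[0.06,0.06,0.06,0.06,0.06,0.06], yaw=[0,0,0,0,0,0])

```text
time: 2.4
position: [0.5162, -0.1876, 0.144]
orientation: [3.141, 0.0, 0.147]
ft_force: [0.4, 0.2, 0.5]
grip_width: 0.0599
```

```bash
python3 - <<'E'
from h import *
delta(.517,-.186,.143,8.5)
E
```

```text
pos [ 0.5162 -0.1876  0.144 ] rpy [1.7998e+02 2.0000e-02 8.4400e+00] tool delta [ 0.0011 -0.0014  0.001 ] yaw -0.06 F [0.4 0.2 0.5] w 0.0599 t 2.4
```

Position is good, so I'll close and turn the isolator anticlockwise (tool yaw negative).

>>> drive_tool([
  [0.001,-0.0014,0],
  [0,0,0],
  [0,0,0],
  [0,0,0],
  [0,0,0],
  [0,0,0],
  [0,0,0],
], grip=[0,0,0,0,0,0,0], yaw=[0,0,0,0,0,0,0])

```text
time: 3.1
position: [0.5174, -0.1849, 0.1436]
orientation: [3.142, 0.0, 0.149]
ft_force: [0.2, -0.5, -0.7]
grip_width: 0.0003
```

>>> drive_tool([
  [0,0,0],
  [0,0,0],
  [0,0,0],
  [0,0,0],
  [0,0,0],
  [0,0,0],
  [0,0,0],
  [0,0,0],
  [0,0,0],
  [0,0,0],
  [0,0,0],
  [0,0,0],
], grip=[0,0,0,0,0,0,0,0,0,0,0,0], yaw=[-7.5,-7.5,-7.5,-7.5,-7.5,-7.5,-7.5,-7.5,-7.5,-7.5,-7.5,-7.5])

```text
time: 4.3
position: [0.5173, -0.185, 0.1436]
orientation: [-3.141, 0.0, 1.725]
ft_force: [0.1, -0.3, 0.1]
grip_width: -0.0003
```

>>> drive_tool([
  [0,0,0],
  [0,0,0],
  [0,0,0],
  [0,0,0],
  [0,0,0],
  [0,0,0],
  [0,0,0],
], grip=[0,0,0.05,0.05,0.05,0.05,0.05], yaw=[0,0,0,0,0,0,0])

```text
time: 5.0
position: [0.5174, -0.1848, 0.1436]
orientation: [-3.142, 0.0, 1.719]
ft_force: [-1.0, 0.6, -0.3]
grip_width: 0.0501
```

The fingers closed to 0, so they missed the bar. I'll look.

```bash
python3 - <<'E'
from h import *
snap('side','iso2',(360,90,470,180),6)
imaging.read_camera('top')
E
```

```text
(no output)
```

View pics/iso2.png

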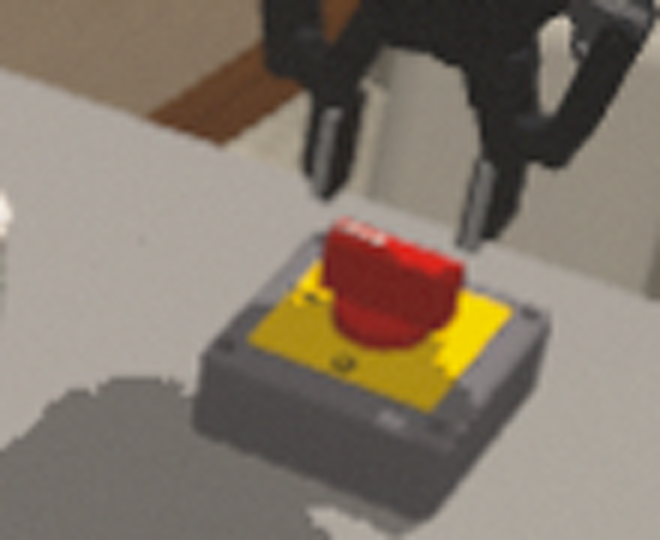

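```bash
python3 - <<'E'
from h import *
np.set_printoptions(precision=4,suppress=True)
for z in(.119,.13,.14,.15,.16): print(z,proj('side',[[.5174+.0272,-.1848+.004,z],[.5174-.0272,-.1848-.004,z],[.517,-.186,.14]]))
print('bar centre top px',360+395/6,90+245/6)
c=(360+398/6,90+217/6);print(onz('side',c,.119),onz('side',c,.15))
E
```

```text
0.119 [[412.4308 134.7813]
 [435.3294 143.2125]
 [425.8387 130.9188]]
0.13 [[413.1841 130.6986]
 [436.2705 139.1025]
 [425.8387 130.9188]]
0.14 [[413.8793 126.9344]
 [437.1392 135.3119]
 [425.8387 130.9188]]
0.15 [[414.5844 123.1187]
 [438.0206 131.4684]
 [425.8387 130.9188]]
0.16 [[415.2999 119.2504]
 [438.9151 127.5709]
 [425.8387 130.9188]]
bar centre top px 425.8333333333333 130.83333333333334
[ 0.5406 -0.2306  0.119 ] [ 0.5194 -0.1885  0.15  ]
```

```bash
python3 - <<'E'
from h import *
snap('top','iso3',(380,190,480,265),7)
print(proj('top',[[.5174+.0272,-.1848+.004,.125],[.5174-.0272,-.1848-.004,.125],[.5174+.0272,-.1848+.004,.152],[.5174-.0272,-.1848-.004,.152],[.5434,-.232,.119],[.517,-.186,.14]]),proj('side',[[.5174,-.1848,.1186]]))
E
```

```text
[[420.89480408 219.15657272]
 [425.3742218  242.89010752]
 [424.31299414 217.71032917]
 [428.96660661 242.17683189]
 [441.79684205 219.93561849]
 [425.58611257 230.55442715]] [[423.72094867 139.10043268]]
```

View pics/iso3.png

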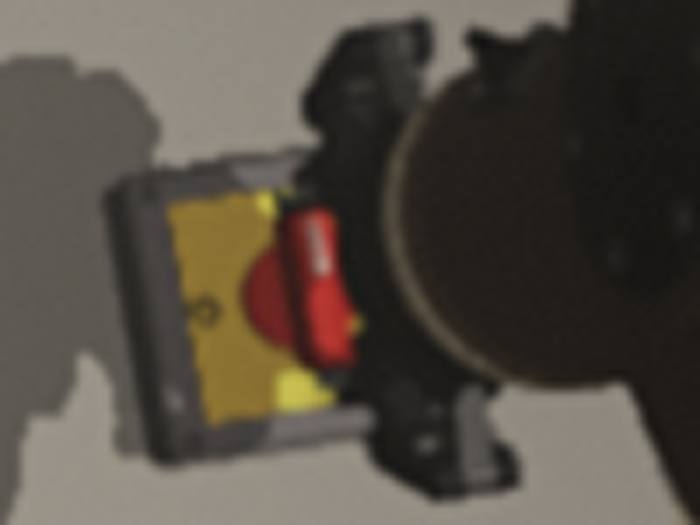

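```bash
python3 - <<'E'
from h import *
np.set_printoptions(precision=4,suppress=True)
print(proj('side',[[0,0,0],[0,0,.1],[0,0,.2]]),proj('top',[[0,0,0],[0,0,.1],[.1,0,0]]))
# triangulate: iso.png state (t=1.7..): side tip crop(283,118)/3+(330,70) ; top finger
print('side tip early',330+280/3,70+118/3, proj('side',[[.519,-.18,.175]]))
for z in(.15,.17,.19,.21): print(z,onz('top',(438.6,226.9),z))
print(bot.get_state())
E
```

```text
[[622.7451 379.1641]
 [653.7253 347.0803]
 [691.8998 308.0674]] [[340.0576 445.5217]
 [343.386  465.9484]
 [339.888  404.2062]]
side tip early 423.3333333333333 109.33333333333334 [[426.3052 118.0735]]
0.15 [ 0.5242 -0.213   0.15  ]
0.17 [ 0.5222 -0.2062  0.17  ]
0.19 [ 0.5202 -0.1994  0.19  ]
0.21 [ 0.5182 -0.1926  0.21  ]
{'time': 5.15, 'joints': array([ 0.5705,  0.4376, -0.4386,  1.8304,  0.2276,  0.9231,  0.1783]), 'qvel': array([ 0.0017,  0.0018, -0.0002,  0.0015,  0.0007,  0.001 ,  0.0008]), 'effort': array([ -0.0263, -60.1504,  -5.4806, -27.1449,   0.0122,   0.0018,
        -0.0046]), 'position': array([ 0.5174, -0.1849,  0.1436]), 'orientation': array([-3.1416,  0.    ,  1.7192]), 'ft_force': array([ 0.2225, -0.0504,  0.5297]), 'wrist_torque': array([-0.0295, -0.0086,  0.0123]), 'grip_width': 0.050046640665611535}
```

The bar is still on. Combining both views puts the open fingertips at z≈0.15, about 25 mm higher than I assumed, with correct xy. I'll go back to yaw 8.5° and try about 24 mm lower.

>>> drive_tool([
  [0,0,-0.01],
  [0,0,0],
  [0,0,0],
  [0,0,0],
  [0,0,0],
  [0,0,0],
  [0,0,0],
  [0,0,0],
  [0,0,0],
  [0,0,0],
  [0,0,0],
  [0,0,0],
], grip=[0.06,0.06,0.06,0.06,0.06,0.06,0.06,0.06,0.06,0.06,0.06,0.06], yaw=[0,8.2,8.2,8.2,8.2,8.2,8.2,8.2,8.2,8.2,8.2,8.2])

```text
time: 6.35
position: [0.5177, -0.1848, 0.1544]
orientation: [-3.142, -0.001, 0.139]
ft_force: [0.1, -0.2, 0.5]
grip_width: 0.0598
```

>>> drive_tool([
  [0,0,0.01],
  [0,0,0.008],
  [0,0,0.008],
  [0,0,0.004],
  [0,0,0.004],
  [0,0,0],
  [0,0,0],
], grip=[0.06,0.06,0.06,0.06,0.06,0.06,0.06], yaw=[0,0,0,0,0,0,0])

```text
time: 7.05
position: [0.5174, -0.1849, 0.1196]
orientation: [3.142, -0.0, 0.145]
ft_force: [-0.7, 0.1, 0.0]
grip_width: 0.0602
```

```bash
python3 - <<'E'
from h import *
delta(.517,-.1855,.12,8.5)
E
```

```text
pos [ 0.5174 -0.1849  0.1196] rpy [180.    -0.     8.33] tool delta [-0.0005  0.0005 -0.0004] yaw -0.17 F [-0.7  0.1  0. ] w 0.0602 t 7.05
```

>>> drive_tool([
  [0,0,0],
  [0,0,0],
  [0,0,0],
  [0,0,0],
  [0,0,0],
  [0,0,0],
  [0,0,0],
], grip=[0,0,0,0,0,0,0], yaw=[0,0,0,0,0,0,0])

```text
time: 7.75
position: [0.5181, -0.189, 0.1205]
orientation: [3.137, -0.002, 0.142]
ft_force: [2.6, -11.6, 1.3]
grip_width: 0.0123
```

>>> drive_tool([
  [0,0.004,0],
  [0,0,0],
  [0,0,0],
  [0,0,0],
  [0,0,0],
  [0,0,0],
  [0,0,0],
  [0,0,0],
  [0,0,0],
  [0,0,0],
  [0,0,0],
  [0,0,0],
], grip=[0,0,0,0,0,0,0,0,0,0,0,0], yaw=[0,-8,-8,-8,-8,-8,-8,-8,-8,-8,-8,-8])

```text
time: 8.95
position: [0.5189, -0.19, 0.1205]
orientation: [3.139, 0.002, 1.686]
ft_force: [0.4, -3.0, 3.0]
grip_width: 0.012
```

>>> drive_tool([
  [0,0,0],
  [0,0,0],
  [0,0,0],
  [0,0,0],
  [0,0,0],
  [0,0,0],
], grip=[0,0,0.05,0.05,0.05,0.05], yaw=[-2,0,0,0,0,0])

```text
time: 9.55
position: [0.5178, -0.1885, 0.1194]
orientation: [-3.141, -0.0, 1.716]
ft_force: [0.7, 0.5, 0.7]
grip_width: 0.0503
```

>>> drive_tool([
  [0,0,-0.03],
  [0,0,-0.04],
  [0,0,-0.04],
  [0,0,-0.02],
  [0,0,0],
], grip=[0.05,0.05,0.05,0.05,0.05], yaw=[0,0,0,0,0])

```text
time: 10.05
position: [0.5197, -0.1888, 0.2529]
orientation: [3.137, 0.002, 1.716]
ft_force: [-0.2, -0.4, 0.1]
grip_width: 0.0499
```

```bash
python3 - <<'E'
from h import *
delta(.517,-.1855,.25,92.6)
snap('side','iso4',(370,50,470,180),4.5)
E
```

```text
pos [ 0.5197 -0.1888  0.2529] rpy [1.7971e+02 1.4000e-01 9.8310e+01] tool delta [ 0.0037 -0.0022  0.0029] yaw 5.71 F [-0.2 -0.4  0.1] w 0.0499 t 10.05
```

View pics/iso4.png

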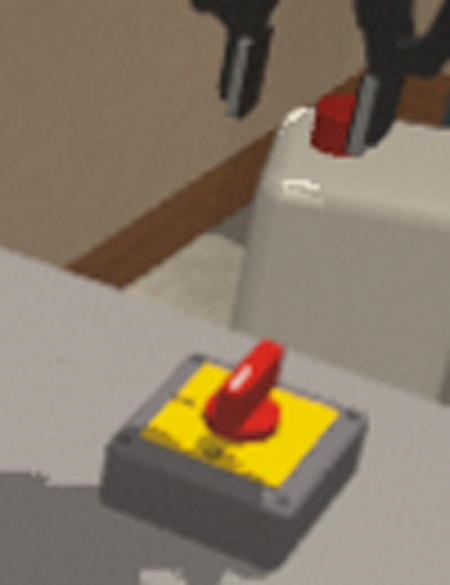

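The isolator is now off: the bar runs along the box's y axis. The fingertips are at crop (237,115) and (357,152), which I'll use to calibrate tip height.

```bash
python3 - <<'E'
from h import *
np.set_printoptions(precision=4,suppress=True)
o,d=ray('side',(436,79.7))
for z in(.22,.23,.24,.25,.26,.27): print(z,o+d*(z-o[2])/d[2])
delta(.539,.095,.2,92.6)
E
```

```text
0.22 [ 0.5542 -0.2579  0.22  ]
0.23 [ 0.5458 -0.2411  0.23  ]
0.24 [ 0.5374 -0.2243  0.24  ]
0.25 [ 0.5289 -0.2075  0.25  ]
0.26 [ 0.5205 -0.1907  0.26  ]
0.27 [ 0.512 -0.174  0.27 ]
pos [ 0.5186 -0.1888  0.2509] rpy [179.87   0.07  98.31] tool delta [0.2779 0.0611 0.0506] yaw 5.71 F [-0.   0.2  0.2] w 0.0501 t 10.1
```

>>> drive_tool([
  [0,0,0],
  [0.034,0.0042,0.01],
  [0.034,0.0042,0.01],
  [0.034,0.0042,0.01],
  [0.034,0.0042,0.01],
  [0.034,0.0042,0.01],
  [0.034,0.0042,0.02],
  [0.034,0.0042,0.03],
  [0.034,0.0042,0.03],
  [0,0,0],
  [0,0,0],
], grip=[0.05,0.05,0.05,0.05,0.05,0.05,0.05,0.05,0.05,0.05,0.05], yaw=[5.7,0,0,0,0,0,0,0,0,0,0])

```text
time: 11.2
position: [0.5376, 0.085, 0.1178]
orientation: [-3.138, 0.0, 1.619]
ft_force: [0.1, -0.6, -0.2]
grip_width: 0.0499
```

```bash
python3 - <<'E'
from h import *
delta(.540,.0837,.04,92.6)
E
```

```text
pos [0.5376 0.085  0.1178] rpy [-1.7978e+02  1.0000e-02  9.2750e+01] tool delta [-0.0014  0.0027  0.0778] yaw 0.15 F [ 0.1 -0.6 -0.2] w 0.0499 t 11.2
```

>>> drive_tool([
  [-0.001,0.0015,0.02],
  [0,0,0.02],
  [0,0,0.018],
  [0,0,0.012],
  [0,0,0.008],
  [0,0,0],
  [0,0,0],
], grip=[0.05,0.05,0.05,0.05,0.05,0.05,0.05], yaw=[0,0,0,0,0,0,0])

```text
time: 11.9
position: [0.541, 0.0833, 0.0421]
orientation: [3.141, -0.0, 1.616]
ft_force: [0.4, -0.5, 0.7]
grip_width: 0.05
```

```bash
python3 - <<'E'
from h import *
delta(.540,.0837,.0225,92.6)
snap('side','g1',(300,140,400,250),5)
E
```

```text
pos [0.541  0.0833 0.0421] rpy [179.96  -0.    92.6 ] tool delta [ 0.0004 -0.001   0.0196] yaw -0.0 F [ 0.4 -0.5  0.7] w 0.05 t 11.9
```

View pics/g1.png

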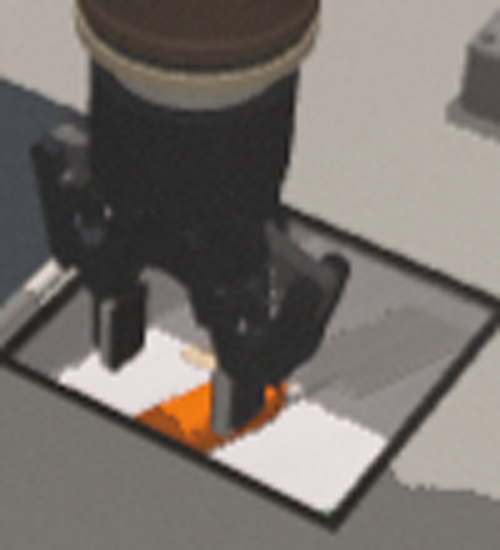

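The fingers straddle the orange handle, with tips at crop (118,368) and (225,432). I'll go lower carefully.

>>> drive_tool([
  [0,-0.001,0.007],
  [0,0,0.006],
  [0,0,0.004],
  [0,0,0.002],
  [0,0,0],
  [0,0,0],
], grip=[0.05,0.05,0.05,0.05,0.05,0.05], yaw=[0,0,0,0,0,0])

```text
time: 12.55
position: [0.5397, 0.0835, 0.0226]
orientation: [-3.142, 0.0, 1.617]
ft_force: [-0.9, -0.5, 0.3]
grip_width: 0.0498
```

>>> drive_tool([
  [0,0,0],
  [0,0,0],
  [0,0,0],
  [0,0,0],
  [0,0,0],
  [0,0,0],
], grip=[0,0,0,0,0,0], yaw=[0,0,0,0,0,0])

```text
time: 13.15
position: [0.5402, 0.0833, 0.0231]
orientation: [3.141, 0.0, 1.616]
ft_force: [-0.1, -1.4, 5.6]
grip_width: 0.022
```

>>> drive_tool([
  [0,0,-0.002],
  [-0.0045,0,0.0018],
  [-0.0045,0,0.0018],
  [-0.0045,0,0.0018],
  [-0.0045,0,0.0018],
  [-0.0045,0,0.0018],
  [0,0,0],
  [0,0,0],
], grip=[0,0,0,0,0,0,0,0], yaw=[0,0,0,0,0,0,0,0])

```text
time: 13.95
position: [0.5406, 0.0608, 0.0155]
orientation: [-3.141, 0.0, 1.616]
ft_force: [0.8, 0.5, -1.0]
grip_width: 0.0216
```

>>> drive_tool([
  [0,0,-0.006],
  [0,0,-0.01],
  [0,0,-0.01],
  [0,0,-0.01],
  [0,0,-0.01],
  [0,0,-0.01],
  [0,0,-0.002],
  [0,0,0],
], grip=[0,0,0,0,0,0,0,0], yaw=[0,0,0,0,0,0,0,0])

```text
time: 14.75
position: [0.541, 0.0609, 0.0741]
orientation: [3.141, 0.0, 1.616]
ft_force: [0.8, -0.5, -2.2]
grip_width: 0.0217
```

```bash
python3 - <<'E'
from h import *
delta(.540,.0837,.0225,92.6); print(bot.get_state()['wrist_torque'])
snap('side','l1',(280,110,420,255),4)
E
```

```text
pos [0.541  0.0609 0.0741] rpy [179.95   0.    92.6 ] tool delta [0.0228 0.     0.0516] yaw 0.0 F [ 0.8 -0.5 -2.2] w 0.0217 t 14.75
[0.11915939 0.02267666 0.01640076]
```

View pics/l1.png

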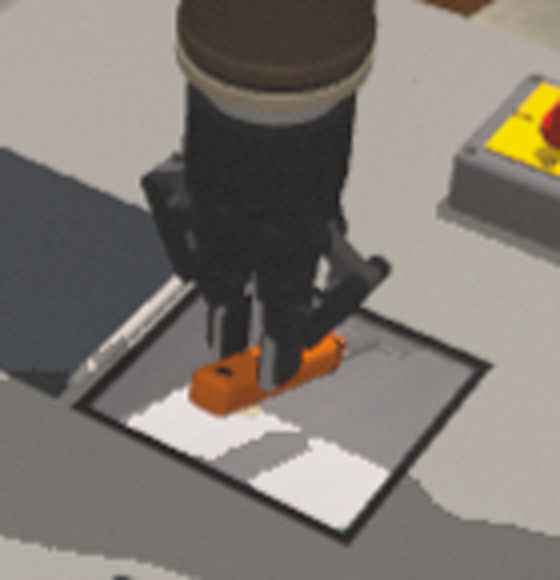

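The handle is held with its rear end clear of the hatch edge: rear lower corner at crop (215,413), front top at (343,340). I'll check the tilt by projection.

```bash
python3 - <<'E'
from h import *
np.set_printoptions(precision=1,suppress=True)
g=np.array([.541,.0609,.068]);h=np.array([-.0453,.999,0]);w=np.array([.999,.0453,0])
for t in(12,17,22,27,35):
    c,s=np.cos(np.radians(t)),np.sin(np.radians(t));u=h*c+np.array([0,0,s]);n=np.array([0,0,c])-h*s
    P=[g+.045*u-.012*w,g+.045*u+.012*w,g+.045*u-.012*w+.02*n,g+.045*u+.012*w+.02*n,g-.075*u-.012*w+.02*n,g-.075*u+.012*w+.02*n]
    print(t,((proj('side',P)-[280,110])*4).round(0).tolist())
E
```

```text
12 [[215.0, 432.0], [177.0, 410.0], [222.0, 399.0], [183.0, 377.0], [358.0, 314.0], [322.0, 295.0]]
17 [[217.0, 426.0], [179.0, 403.0], [226.0, 391.0], [187.0, 369.0], [357.0, 324.0], [321.0, 304.0]]
22 [[219.0, 419.0], [180.0, 396.0], [230.0, 383.0], [191.0, 361.0], [356.0, 334.0], [319.0, 314.0]]
27 [[221.0, 412.0], [183.0, 390.0], [234.0, 376.0], [195.0, 354.0], [353.0, 344.0], [317.0, 324.0]]
35 [[226.0, 401.0], [187.0, 378.0], [242.0, 364.0], [203.0, 342.0], [349.0, 361.0], [312.0, 341.0]]
```

>>> drive_tool([
  [0.01,0,-0.0042],
  [0.0158,0,-0.0066],
  [0.0158,0,-0.0066],
  [0.0158,0,-0.0066],
  [0.0158,0,-0.0066],
  [0,0,0],
], grip=[0,0,0,0,0,0], yaw=[0,0,0,0,0,0])

```text
time: 15.4
position: [0.5376, 0.1384, 0.1057]
orientation: [3.139, -0.002, 1.621]
ft_force: [0.1, -0.9, -1.2]
grip_width: 0.0222
```

>>> drive_tool([
  [0.0158,0,-0.0066],
  [0.0158,0,-0.0066],
  [0.0158,0,-0.0066],
  [0.0158,0,-0.0066],
  [0.0158,0,-0.0066],
  [0.009,0,-0.004],
  [0,0,0],
  [0,0,0],
  [0,0,0],
], grip=[0,0,0,0,0,0,0,0,0], yaw=[0,0,0,0,0,0,0,0,0])

```text
time: 16.3
position: [0.5334, 0.2207, 0.1407]
orientation: [-3.141, 0.001, 1.615]
ft_force: [-0.5, -0.4, -1.8]
grip_width: 0.0218
```

```bash
python3 - <<'E'
from h import *
delta(.5,.25,.4,92.6); print(bot.get_state()['wrist_torque'])
a=imaging.read_camera('side')[90:290,200:430];b=imaging.read_camera('top')[110:290,200:430]
a=cv2.resize(a,None,fx=2.4,fy=1.5*1.6,interpolation=cv2.INTER_CUBIC)[:290*2];b=cv2.resize(b,None,fx=1.0,fy=1.0)
a=a[:,:, ::-1];cv2.imwrite('pics/s1.png',np.hstack([a,cv2.copyMakeBorder(b[:,:,::-1],0,a.shape[0]-b.shape[0],0,0,0)]))
E
```

```text
pos [0.5334 0.2207 0.1407] rpy [-1.7996e+02  6.0000e-02  9.2540e+01] tool delta [ 0.0304 -0.0322 -0.2593] yaw -0.06 F [-0.5 -0.4 -1.8] w 0.0218 t 16.3
[0.13736165 0.08544752 0.02411281]
```

View pics/s1.png

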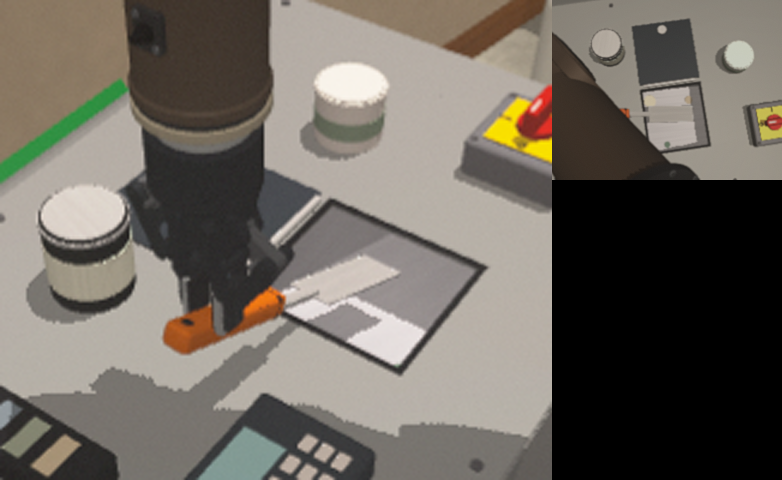

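The blade's tip, at side crop (398,270), now lies within the hatch opening in both views, and the handle is well outside. I'll slide a little more and then lift straight up.

>>> drive_tool([
  [0.005,0,-0.003],
  [0.006,0,-0.006],
  [0,0,-0.012],
  [0,0,-0.02],
  [0,0,-0.02],
  [0,0,-0.02],
  [0,0,-0.02],
  [0,0,-0.02],
  [0,0,-0.02],
  [0,0,-0.02],
  [0,0,-0.02],
  [0,0,-0.01],
], grip=[0,0,0,0,0,0,0,0,0,0,0,0], yaw=[0,0,0,0,0,0,0,0,0,0,0,0])

```text
time: 17.6
position: [0.5331, 0.2337, 0.3351]
orientation: [3.139, -0.001, 1.617]
ft_force: [0.3, -0.2, -1.3]
grip_width: 0.0217
```

>>> drive_tool([
  [0,0,0],
  [0,0,0],
  [0,0,0],
  [0,0,0],
  [0,0,0],
  [0,0,0],
  [0,0,0],
  [0,0,0],
], grip=[0,0,0,0,0,0,0,0], yaw=[0,0,0,0,0,0,0,0])

```text
time: 18.4
position: [0.5329, 0.2329, 0.3321]
orientation: [-3.142, 0.0, 1.616]
ft_force: [0.1, 0.1, -1.7]
grip_width: 0.0219
```

```bash
python3 - <<'E'
from h import *
np.set_printoptions(precision=4,suppress=True)
delta(.5,.25,.4,92.6); print(bot.get_state()['qvel'])
s=imaging.read_camera('side');t=imaging.read_camera('top')
a=cv2.resize(s[40:320,150:470],(480,420));b=cv2.resize(t[100:300,160:480],(320,200))
cv2.imwrite('pics/f1.png',np.hstack([a,cv2.copyMakeBorder(b,0,220,0,0,0)])[:,:,::-1])
g=np.array([*bot.get_state()['position']])-[0,0,.006];u=np.array([-.0453,.999,0])*.927+np.array([0,0,.373])
print('expected tip',g-.245*u,((proj('side',[g-.245*u,g+.045*u])-[150,40])*1.5).round(), proj('top',[g-.245*u])-[160,100])
E
```

```text
pos [0.5329 0.2329 0.3321] rpy [-180.      0.01   92.61] tool delta [ 0.0186 -0.032  -0.0679] yaw 0.01 F [ 0.1  0.1 -1.7] w 0.0219 t 18.4
[ 0.0002 -0.0014  0.0006 -0.002  -0.0009 -0.0005  0.0014]
expected tip [0.5431 0.0061 0.2348] [[323. 130.]
 [160. 159.]] [[183.8673 113.37  ]]
```

View pics/f1.png

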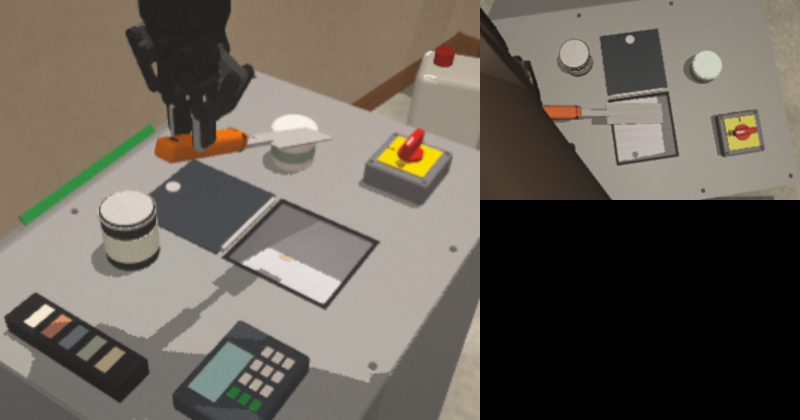

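The final picture shows the whole spatula held above the panel, with its blade tip at side (328,137) and top (181,113). Both are within 9 px of the projected pose, whose tip is at z≈0.23 against a panel at 0.063. The isolator is off, and the tin, pot and cards stand where they were.

```bash
python3 -c "
from station import job; print(job.sign_off())"
```

```text
the job is handed in; nothing more can be done
None
```

The job is done and handed in at about 18.5 s on the robot's clock. I turned the isolator off first, then brought the spatula out through the hatch handle first. It ended held still at about its original tilt.

- **Clearance:** in the last pictures the blade tip is at z ≈ 0.23 m and the panel at 0.063 m, so the spatula is about 16 cm clear.
- **Hold:** the grip opening is steady at 22 mm, joint speeds are about zero, and the wrist reads 1.7 N downward, roughly the spatula's weight.
- **Isolator and loose items:** the isolator still reads off. The tin, pot and card box look untouched.

**Checks that disagreed:**
- **Missed first grasp:** my first try at the isolator closed on nothing. Seen by camera, the fingertips stood about 33 mm higher than the reported TCP and the 25 mm nose length implied. The fingers' known set-back when open explains only part of that. I corrected for it, and the second try turned the isolator to off.
- **Isolator position:** its bar also lay about 4 mm further towards -y than I had measured. I shifted by 4 mm before turning it.

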